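# Slide the water-box cover aside and push the red valve shut

### The job

Turn off the red water branch at the bench water box: slide the loose white cover by its black ridge all the way along its rails, on to the box's closed metal deck, so that both valve handles lie uncovered, then push the red handle a quarter turn towards the parked cover until it is fully shut, across its pipe. Push gently with the fingertips only: do not pinch the ridge or the handle or force them against their stops, keep the cover down on its rails and leave it parked. Leave the blue handle open as it is and do not disturb the bowl, the beaker or the tube rack standing around the box.

Things in the scene. Friction and masses are not known exactly. Their poses are not given: they have to be found in the camera images.
- water_box: Grey water box fixed to the table, 180 mm (its x) by 500 mm (its y), 80 mm high; origin at the centre of its underside, z up. Its -y half is the valve bay, its +y half a closed metal deck. Guide strips along both long sides rise to 92 mm (inner faces at x = -86 and +86 mm). Hose nozzles stick out of the front to x = -128 mm, 28 mm up; a supply pipe leaves the +y end, to y = 300 mm.
- bay (a point): Centre of the mouth of the open-topped valve bay, 80 mm above the table, at box x = 0, y = -120 mm. The bay is 156 mm (x) by 235 mm (y) inside; the cover hides it at the start.
- deck (a point): Centre of the closed flat metal deck, 79 mm above the table, at box x = 0, y = +119 mm; the cover is parked over it. End stops 89 mm high close both ends of the rails, at box y = -247 and +247 mm.
- cover: Loose white plastic cover plate, 169 mm (x) by 245 mm (y) by 5 mm, 0.25 to 0.5 kg, axes as the box's; origin at the centre of its underside, 80 mm up. Starts over the bay with its origin at box y = -122 to -95 mm; fully parked against the far end stop at y = +124 mm. Slides along the box's y under a push of 1 to 5 N; the stop is rigid.
- cover_ridge (a point): Centre of the black finger ridge on the cover: a bar 80 mm along x, 10 mm thick in y, standing 19 mm above the cover (85 to 104 mm above the table). This point is 95 mm above the table and 60 mm to the -y side of the cover's centre. Push its -y face towards +y to open.
- red_valve_stem (a point): Point on the vertical turning axis of the red ball valve, at the handle's mid height, 66 mm above the table; it stands at box x = +25 mm and box y = -185 or -85 mm (the red and the blue valve change places). Axes as the box's; the valve's pipe runs along the box's x.
- red_valve_sleeve (a point): Centre of the outer part of the red handle, 45 mm from the stem axis, 66 mm above the table. The red sleeve is a bar 14 mm wide and 12 mm high (60 to 72 mm above the table), reaching from 19 to 63 mm from the stem axis. Its x axis points from here to the stem.
- red_valve_handle (a joint): Angle of the red handle: 0 = open, pointing along box -x in line with its pipe; grows clockwise seen from above, towards box +y; 1.57 = shut against its rigid stop, pointing along box +y. Stays where it is left; turning takes about 0.22 N m (about 5 N at the sleeve's centre). Starts open, within 0.25.
- blue_valve_sleeve (a point): Centre of the outer part of the blue handle, same shape as the red, on the other valve; must stay open.
- blue_valve_handle (a joint): Angle of the blue handle, same meaning; starts open, within 0.05, and must stay so.
- bowl_center (a point): Centre of the loose lime-green bowl, 120 mm across, 55 mm high, half-way up; bystander.
- beaker_center (a point): Centre of the loose clear plastic beaker, 72 mm across, 95 mm high, half-way up; bystander.
- rack_center (a point): Point at the middle, 35 mm up, of the loose red test-tube rack, 60 by 150 mm, 95 mm high with its tubes; bystander.

How it is judged:
By the outcome, as a careful person would: the job done as asked, in the order asked, and still so for the second after the job is handed in, with the robot touching nothing.
It also fails if it takes over 51 s, if anything falls off the work surface, if the arm or the gripper's body presses on something with over 40 N, if the wrist force passes 120 N, or if a joint passes its speed limit or range.

### The arm

A 6-joint arm with a two-finger parallel gripper is mounted at the origin on the work surface. World frame = base frame: x ahead of the robot, y to its left, z up, the work surface at z = 0. Lengths are in m, angles in rad, forces in N, time in s.
With the tool pointing down it reaches from about 0.375 to 0.9 m from the base axis. Payload 3.1 kg.
Tool frame: the origin (TCP) lies at the very end of the fingers, on their centre line; the grasp point (between the pads) lies 19 mm behind it; z points along the fingers, y is the direction in which the jaws open and shut (so a half turn about z gives the same grasp; the last joint's range is limited). The gripper opens to 85 mm and grips with 20 to 120 N. Pads are 22 mm wide; open, the fingers measure 114 mm over their backs; the gripper's body (76 mm by 85 mm) begins 54 mm behind the grasp point. The pads swing forward as they close: fully open they stand 13 mm farther back than shut.
Start: joints at [-1.492, 0.527, 1.433, -0, 1.181, -0.178], TCP at [0.159, -0.604, 0.231] pointing down, gripper open.
Joint ranges: [-3.08, 3.08], [-0.75, 2.2], [0.22, 2.44], [-1.43, 4.57], [0, 2.65], [-2.85, 2.85]. Speed limits (rad/s): [2.79, 2.79, 3.14, 3.14, 3.14, 3.14].

### API

Orientations are given as a unit quaternion [x, y, z, w].
In Python, from station import manip gives the robot as it stands.
- The arm moves only by the tool send_rows, never from a script. Its argument "motion" is a list of rows, each an object with "gripper": the finger opening in mm, from 0 to 85.4; "travel": the shift along the tool's x, y, z in mm, a list of three; "rotation": the turn, a rotation vector about the tool's x, y, z in degrees, a list of three. In form: [{"gripper": gripper, "travel": [x, y, z], "rotation": [ax, ay, az]}, ...]. A call has 1 to 12 rows; each row shifts and turns the commanded pose from where the row before left it, along the tool's axes as they then stand; what a row does not reach is not made up. A row lasts 1/12 s, in which the tool goes at most 41.7 mm and 7.16 degrees, less where a joint would pass 70% of its speed; a pose out of reach is approached as far as the arm can. A call is refused whole if a number of a shift passes 41.7 or a number of a turn 7.16, either way. A call with a gripper value outside its range is refused whole. The fingers move at their own pace and stop on an object; "newtons" is the grip in N (left out, the last holds). Time passes only in rows, so rows that do not move let the fingers close. It gives the time, the measured TCP pose, the force and the opening at its end, in the units of the state.
- manip.sense(): the state, without advancing time (a new reading comes with each control period).
- manip.snapshot(name): name is "scene" or "top" or "wrist"; returns the picture (480x640x3 uint8, red, green, blue); there is no depth.
- manip.calibration(name): a dict with "fx", "fy", "cx", "cy" (pixels), "cam_to_world" (4x4, takes a point from camera to world coordinates). Camera axes: x right, y down, z forward; pixel columns grow to the right and rows downward; lengths in m; the calibration is good to about 2 mm. A picture is of the moment at which its call begins: read the wrist's pose just before it. calibration takes no time and is no camera call; for the wrist camera it gives the pose at the moment of the call.
- manip.sign_off(): hands the job in, once; it reports no verdict.
The state is a dict: "t": time; "q": joint angles; "qd": joint speeds; "tau": joint torques, N m; "tcp_pos": TCP position; "tool_rot": TCP orientation; "force": force on the tool from outside, world axes, zero at the start; "ft_torque": the same for the moment, N m; "finger_gap": opening from 0.0 (shut) to 1.0 (fully open).
Only numpy, scipy, OpenCV 4.12 (cv2) and the standard library are available. Lean on these libraries where they do the work, as an engineer would, in place of code of your own. Each camera call takes 0.05 s, during which the arm holds its last target. There are 200 camera calls.

## Working session

There is one attempt and no reset: what is moved stays moved. The work goes in short steps, Python scripts to look and compute and a tool call to move; the robot and the scene stay as the last step left them, time stands still between calls to the robot, and variables do not carry over. Pictures are saved under pics/ and viewed, about 8 in all and at most 12, crops included, and the job is handed in when it is done.

Besides the shell and the picture viewer there is one more tool, called after "Call:" by a JSON object that holds its "name" and its "arguments", one argument or row to a line. send_rows: Moves the arm, as the interface text tells. Its arguments: {"type":"object","properties":{"motion":{"type":"array","items":{"type":"object","properties":{"gripper":{"type":"number"},"travel":{"type":"array","items":{"type":"number"}},"rotation":{"type":"array","items":{"type":"number"}}}}},"newtons":{"type":"number"}},"required":["motion"]}

```bash
ls; mkdir -p pics; python3 - <<'E'
from station import manip
import cv2,json
s=manip.sense();print(s['t'],s['tcp_pos'],s['tool_rot'],s['force'],s['finger_gap'])
for n in('scene','top'):
    im=manip.snapshot(n);cv2.imwrite(f'pics/{n}1.png',im[:,:,::-1]);c=manip.calibration(n);print(n,c['fx'],c['cx'],c['cy'],c['cam_to_world'])
E
```

```text
pics
0.0 [ 0.15931319 -0.60362092  0.23033834] [ 9.91701264e-01  1.28559096e-01  4.91714899e-05 -1.07633959e-03] [-0.12854005  0.05863935 -0.40275254] 1.001016533085097
scene 582.9933957137886 320.2880814676185 231.59881834837432 [[ 0.691734    0.58843283 -0.41862976  0.96116959]
 [ 0.72214766 -0.56574056  0.39804569 -0.33106659]
 [-0.00261269 -0.57765424 -0.81627738  0.86553588]
 [ 0.          0.          0.          1.        ]]
top 592.3592785239877 323.7764255620549 238.37616528774515 [[ 0.01321515 -0.98777542  0.15532252  0.41737049]
 [-0.99975932 -0.01577318 -0.01524824  0.07258416]
 [ 0.01751177 -0.15508363 -0.98774612  1.14139088]
 [ 0.          0.          0.          1.        ]]
```

View pics/top1.png

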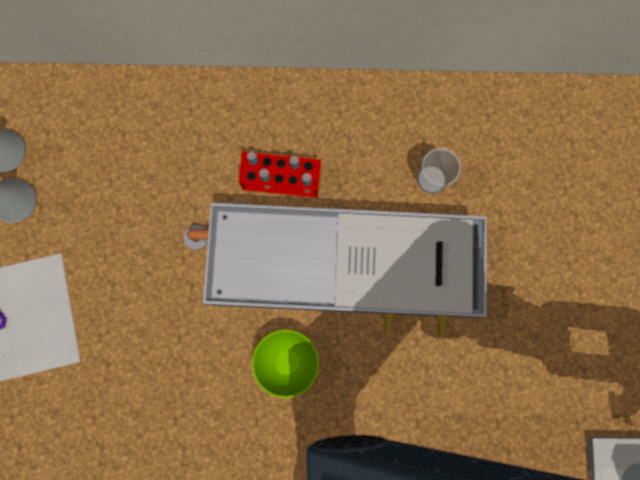

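View pics/scene1.png

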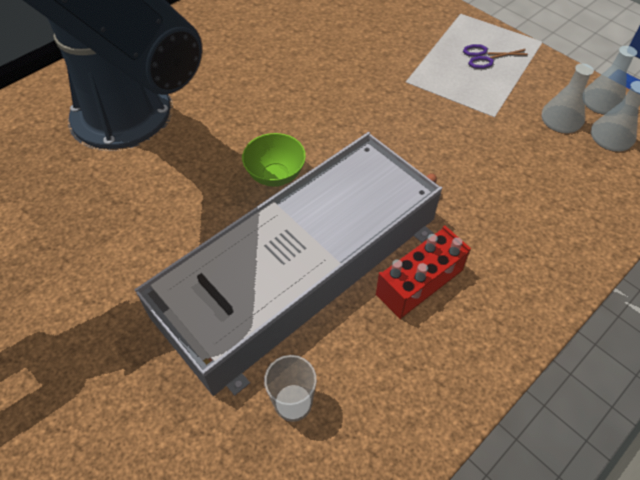

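The top view shows the box corners at about (212,204), (487,216), (485,316) and (205,305). The ridge is at (439,264), the cover's left edge at x≈336, and the nozzles are below the box at columns 389 and 442. I'll enlarge a crop to read these more closely.

```bash
cat > h.py <<'E'
import numpy as np,cv2
from station import manip
def ray(n,u,v,z,c=None):
    c=c or manip.calibration(n);T=np.array(c['cam_to_world'])
    d=T[:3,:3]@np.array([(u-c['cx'])/c['fx'],(v-c['cy'])/c['fy'],1]);o=T[:3,3]
    return o+d*(z-o[2])/d[2]
def proj(n,p,c=None):
    c=c or manip.calibration(n);T=np.array(c['cam_to_world'])
    q=T[:3,:3].T@(np.array(p)-T[:3,3]);return np.array([c['fx']*q[0]/q[2]+c['cx'],c['fy']*q[1]/q[2]+c['cy']])
E
python3 - <<'E'
from h import *
P=[ray('top',u,v,.092) for u,v in((212,204),(487,216),(485,316),(205,305))]
for p in P:print(p.round(4))
for i in range(4):print(np.linalg.norm(P[i]-P[(i+1)%4]).round(4))
print('ridge',ray('top',439,264,.104).round(4))
im=cv2.imread('pics/top1.png')[190:340,190:500];cv2.imwrite('pics/crop1.png',cv2.resize(im,None,fx=2.58,fy=2.58,interpolation=cv2.INTER_CUBIC))
E
```

```text
[0.6419 0.2589 0.092 ]
[ 0.6282 -0.239   0.092 ]
[ 0.4482 -0.2301  0.092 ]
[0.4606 0.2634 0.092 ]
0.4981
0.1802
0.4937
0.1814
ridge [ 0.5379 -0.1477  0.104 ]
```

View pics/crop1.png

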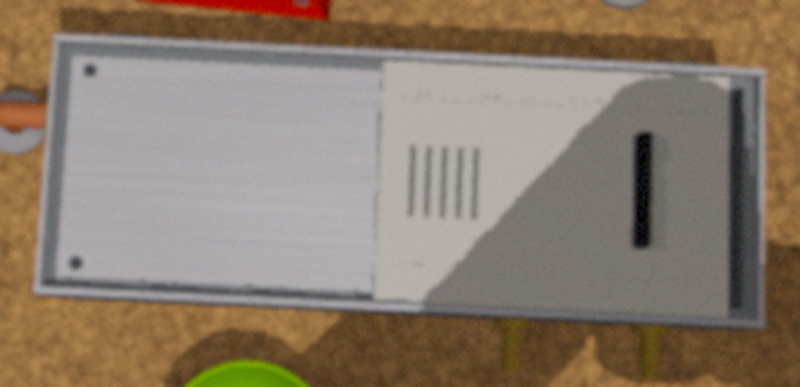

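```bash
cat >> h.py <<'E'
# box frame: origin (bx,by), yaw
def fit():
    uv=np.array([(54,34),(767,69),(764,327),(35,292)])/2.58+190
    W=np.array([ray('top',u,v,.092)[:2] for u,v in uv])
    B=np.array([(.09,.25),(.09,-.25),(-.09,-.25),(-.09,.25)])
    Wc,Bc=W-W.mean(0),B-B.mean(0)
    a=np.arctan2((Bc[:,0]*Wc[:,1]-Bc[:,1]*Wc[:,0]).sum(),(Bc*Wc).sum())
    R=np.array([[np.cos(a),-np.sin(a)],[np.sin(a),np.cos(a)]])
    o=W.mean(0);return o,a,R,W-(B@R.T+o)
def tobox(p):
    o,a,R,_=fit();return (np.array(p)[:2]-o)@R
def toworld(b):
    o,a,R,_=fit();return R@np.array(b)+o
def tcp():
    from scipy.spatial.transform import Rotation as Ro
    s=manip.sense();o,a,R,_=fit();M=Ro.from_quat(s['tool_rot']).as_matrix()
    print('t',round(s['t'],2),'box mm',(1e3*tobox(s['tcp_pos'])).round(1),'z',round(s['tcp_pos'][2]*1e3,1),'yaw err deg',round(np.degrees(np.arctan2(M[1,0],M[0,0])-a)-90,2),'F',np.round(s['force'],1),'gap',round(s['finger_gap'],2))
E
python3 - <<'E'
from h import *
o,a,R,r=fit();print(o,np.degrees(a),(r*1e3).round(1))
f=lambda u,v,z:(1e3*tobox(ray('top',u/2.58+190,v/2.58+190,z))).round(1)
print('ridge',f(643,190,.104),'cover ends',f(730,195,.085),f(379,180,.085),'screws/deck ends',f(54,165,.089))
# scene-camera check of same points
g=lambda u,v,z:(1e3*tobox(ray('scene',u,v,z))).round(1)
print('scene ridge',g(215,294,.104),'corners',g(369,136,.092),g(440,189,.092),g(210,377,.092),g(139,291,.092))
for n,p in(('bowl',(286,364)),('beaker',(439,166)),('rack',(281,172))):print(n,(1e3*tobox(ray('top',*p,.055))).round())
tcp()
E
```

```text
[0.54523069 0.01383145] -1.9296234108011088 [[-0.2  0.2]
 [ 0.  -0.5]
 [ 0.1  0.9]
 [ 0.1 -0.6]]
ridge [  -1.2 -162. ] cover ends [   0.6 -226.9] [-0.9 18.3] screws/deck ends [ -1.9 243.7]
scene ridge [   4.5 -165.2] corners [-82.4 243.1] [ 88.6 245.1] [  99.7 -244.7] [ -83.5 -245.4]
bowl [-190.  100.]
beaker [ 191. -169.]
rack [164. 130.]
t 0.1 box mm [-364.9 -630.2] z 230.4 yaw err deg -73.3 F [-0.8 -0.4  0.1] gap 1.0
```

Call:
{"name": "send_rows", "arguments": {
  "motion": [
    {"gripper":0,"travel":[0,0,0],"rotation":[0,0,-6.67]},
    {"gripper":0,"travel":[0,0,0],"rotation":[0,0,-6.67]},
    {"gripper":0,"travel":[0,0,0],"rotation":[0,0,-6.67]},
    {"gripper":0,"travel":[0,0,0],"rotation":[0,0,-6.67]},
    {"gripper":0,"travel":[0,0,0],"rotation":[0,0,-6.67]},
    {"gripper":0,"travel":[0,0,0],"rotation":[0,0,-6.67]},
    {"gripper":0,"travel":[0,0,0],"rotation":[0,0,-6.67]},
    {"gripper":0,"travel":[0,0,0],"rotation":[0,0,-6.67]},
    {"gripper":0,"travel":[0,0,0],"rotation":[0,0,-6.67]},
    {"gripper":0,"travel":[0,0,0],"rotation":[0,0,-6.67]},
    {"gripper":0,"travel":[0,0,0],"rotation":[0,0,-6.67]}
  ],
  "newtons": 20
}}

```text
t: 1.02
tcp_pos: [0.1593, -0.6039, 0.2307]
tool_rot: [0.716, 0.698, 0.0, -0.0]
force: [-0.4, -0.5, -0.7]
finger_gap: 0.002
```

Call:
{"name": "send_rows", "arguments": {
  "motion": [
    {"gripper":0,"travel":[25,22,0],"rotation":[0,0,0]},
    {"gripper":0,"travel":[25,22,0],"rotation":[0,0,0]},
    {"gripper":0,"travel":[25,22,0],"rotation":[0,0,0]},
    {"gripper":0,"travel":[25,22,0],"rotation":[0,0,0]},
    {"gripper":0,"travel":[25,22,0],"rotation":[0,0,0]},
    {"gripper":0,"travel":[25,22,0],"rotation":[0,0,0]},
    {"gripper":0,"travel":[25,22,0],"rotation":[0,0,0]},
    {"gripper":0,"travel":[25,22,0],"rotation":[0,0,0]},
    {"gripper":0,"travel":[25,22,0],"rotation":[0,0,0]},
    {"gripper":0,"travel":[25,22,0],"rotation":[0,0,0]},
    {"gripper":0,"travel":[25,22,0],"rotation":[0,0,0]},
    {"gripper":0,"travel":[0,0,0],"rotation":[0,0,0]}
  ]
}}

```text
t: 2.02
tcp_pos: [0.4128, -0.3324, 0.231]
tool_rot: [0.717, 0.697, 0.001, -0.001]
force: [0.6, -0.2, 0.1]
finger_gap: -0.001
```

```bash
python3 -c "
from h import *
tcp()"
```

```text
t 2.02 box mm [-120.7 -350.5] z 231.0 yaw err deg 0.37 F [ 0.6 -0.2  0.1] gap -0.0
```

Call:
{"name": "send_rows", "arguments": {
  "motion": [
    {"gripper":0,"travel":[26,20,0],"rotation":[0,0,0.37]},
    {"gripper":0,"travel":[26,20,0],"rotation":[0,0,0]},
    {"gripper":0,"travel":[26,20,10],"rotation":[0,0,0]},
    {"gripper":0,"travel":[26,20,20],"rotation":[0,0,0]},
    {"gripper":0,"travel":[26,20,25],"rotation":[0,0,0]},
    {"gripper":0,"travel":[25,20,25],"rotation":[0,0,0]},
    {"gripper":0,"travel":[0,0,0],"rotation":[0,0,0]},
    {"gripper":0,"travel":[0,0,0],"rotation":[0,0,0]}
  ]
}}

```text
t: 2.68
tcp_pos: [0.5353, -0.1854, 0.1493]
tool_rot: [0.72, 0.694, -0.001, -0.002]
force: [-1.0, 0.4, -0.3]
finger_gap: -0.004
```

```bash
python3 -c "
from h import *
tcp()
im=manip.snapshot('scene');cv2.imwrite('pics/s2.png',cv2.resize(im[170:450,50:450,::-1],None,fx=2,fy=2))"
```

```text
t 2.68 box mm [  -3.2 -199.4] z 149.3 yaw err deg -0.11 F [-1.   0.4 -0.3] gap -0.0
```

View pics/s2.png

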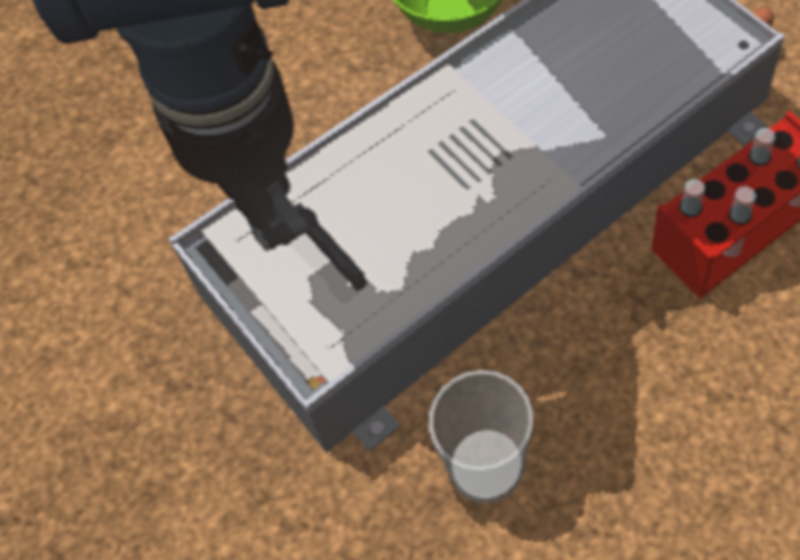

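The closed fingers sit just on the -y side of the ridge (ridge near (335,260) in the crop), and nothing has been disturbed. I'll descend to about 92 mm, next to the ridge.

Call:
{"name": "send_rows", "arguments": {
  "motion": [
    {"gripper":0,"travel":[0,3,15],"rotation":[0,0,0]},
    {"gripper":0,"travel":[0,0,15],"rotation":[0,0,0]},
    {"gripper":0,"travel":[0,0,15],"rotation":[0,0,0]},
    {"gripper":0,"travel":[0,0,10],"rotation":[0,0,0]},
    {"gripper":0,"travel":[0,0,2],"rotation":[0,0,0]},
    {"gripper":0,"travel":[4,0,0],"rotation":[0,0,0]},
    {"gripper":0,"travel":[4,0,0],"rotation":[0,0,0]},
    {"gripper":0,"travel":[4,0,0],"rotation":[0,0,0]}
  ]
}}

```text
t: 3.4
tcp_pos: [0.5399, -0.1753, 0.0953]
tool_rot: [0.721, 0.693, 0.0, 0.001]
force: [-0.4, -0.1, -1.6]
finger_gap: 0.003
```

```bash
python3 -c "
from h import *
tcp()"
```

```text
t 3.4 box mm [   1.  -189.2] z 95.3 yaw err deg -0.33 F [-0.4 -0.1 -1.6] gap 0.0
```

Call:
{"name": "send_rows", "arguments": {
  "motion": [
    {"gripper":0,"travel":[3,0,1],"rotation":[0,0,0]},
    {"gripper":0,"travel":[3,0,0],"rotation":[0,0,0]},
    {"gripper":0,"travel":[3,0,0],"rotation":[0,0,0]},
    {"gripper":0,"travel":[3,0,0],"rotation":[0,0,0]},
    {"gripper":0,"travel":[3,0,0],"rotation":[0,0,0]},
    {"gripper":0,"travel":[3,0,0],"rotation":[0,0,0]}
  ]
}}

```text
t: 3.9
tcp_pos: [0.5407, -0.1576, 0.0937]
tool_rot: [0.721, 0.693, -0.0, 0.001]
force: [-0.3, -3.5, -0.2]
finger_gap: -0.001
```

```bash
python3 -c "
from h import *
tcp()"
```

```text
t 3.9 box mm [   1.3 -171.5] z 93.7 yaw err deg -0.27 F [-0.3 -3.5 -0.2] gap -0.0
```

Call:
{"name": "send_rows", "arguments": {
  "motion": [
    {"gripper":0,"travel":[5,0,0],"rotation":[0,0,0]},
    {"gripper":0,"travel":[7,0,0],"rotation":[0,0,0]},
    {"gripper":0,"travel":[8,0,0],"rotation":[0,0,0]},
    {"gripper":0,"travel":[8,0,0],"rotation":[0,0,0]},
    {"gripper":0,"travel":[8,0,0],"rotation":[0,0,0]},
    {"gripper":0,"travel":[8,0,0],"rotation":[0,0,0]},
    {"gripper":0,"travel":[8,0,0],"rotation":[0,0,0]},
    {"gripper":0,"travel":[8,0,0],"rotation":[0,0,0]},
    {"gripper":0,"travel":[8,0,0],"rotation":[0,0,0]},
    {"gripper":0,"travel":[8,0,0],"rotation":[0,0,0]},
    {"gripper":0,"travel":[6,0,0],"rotation":[0,0,0]},
    {"gripper":0,"travel":[4,0,0],"rotation":[0,0,0]}
  ]
}}

```text
t: 4.9
tcp_pos: [0.5434, -0.0703, 0.0935]
tool_rot: [0.72, 0.694, -0.0, 0.0]
force: [-0.9, -4.7, 4.2]
finger_gap: -0.001
```

```bash
python3 -c "
from h import *
tcp()
im=manip.snapshot('top');cv2.imwrite('pics/t3.png',cv2.resize(im[140:340,180:500,::-1],None,fx=2.5,fy=2.5))"
```

```text
t 4.9 box mm [  1.  -84.1] z 93.5 yaw err deg -0.25 F [-0.9 -4.7  4.2] gap -0.0
```

View pics/t3.png

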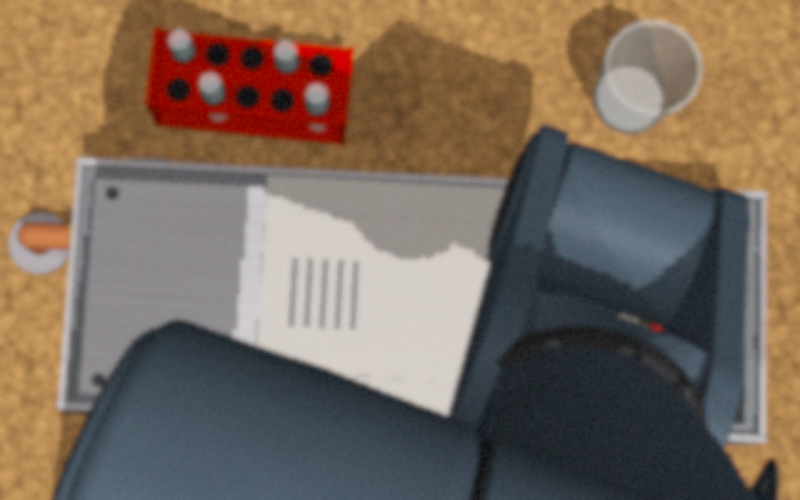

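The cover slides flat and square, with its +y edge at crop x≈265; the beaker and rack have not moved.

```bash
python3 -c "
from h import *
for x,y in((266,190),(260,290)):print((1e3*tobox(ray('top',180+x/2.5,140+y/2.5,.085))).round(1))"
```

```text
[ 74.5 113.4]
[  1.3 113.5]
```

Call:
{"name": "send_rows", "arguments": {
  "motion": [
    {"gripper":0,"travel":[5,0,0],"rotation":[0,0,0]},
    {"gripper":0,"travel":[7,0,0],"rotation":[0,0,0]},
    {"gripper":0,"travel":[8,0,0],"rotation":[0,0,0]},
    {"gripper":0,"travel":[8,0,0],"rotation":[0,0,0]},
    {"gripper":0,"travel":[8,0,0],"rotation":[0,0,0]},
    {"gripper":0,"travel":[8,0,0],"rotation":[0,0,0]},
    {"gripper":0,"travel":[8,0,0],"rotation":[0,0,0]},
    {"gripper":0,"travel":[8,0,0],"rotation":[0,0,0]},
    {"gripper":0,"travel":[8,0,0],"rotation":[0,0,0]},
    {"gripper":0,"travel":[8,0,0],"rotation":[0,0,0]},
    {"gripper":0,"travel":[6,0,0],"rotation":[0,0,0]},
    {"gripper":0,"travel":[4,0,0],"rotation":[0,0,0]}
  ]
}}

```text
t: 5.95
tcp_pos: [0.5463, 0.0152, 0.0933]
tool_rot: [0.721, 0.693, -0.0, -0.0]
force: [-0.7, -5.4, 5.5]
finger_gap: 0.001
```

```bash
python3 -c "
from h import *
tcp()"
```

```text
t 5.95 box mm [1.  1.4] z 93.3 yaw err deg -0.28 F [-0.7 -5.4  5.5] gap 0.0
```

Call:
{"name": "send_rows", "arguments": {
  "motion": [
    {"gripper":0,"travel":[4,0,0],"rotation":[0,0,0]},
    {"gripper":0,"travel":[6,0,0],"rotation":[0,0,0]},
    {"gripper":0,"travel":[6,0,0],"rotation":[0,0,0]},
    {"gripper":0,"travel":[6,0,0],"rotation":[0,0,0]},
    {"gripper":0,"travel":[6,0,0],"rotation":[0,0,0]},
    {"gripper":0,"travel":[4,0,0],"rotation":[0,0,0]},
    {"gripper":0,"travel":[3,0,0],"rotation":[0,0,0]},
    {"gripper":0,"travel":[2,0,0],"rotation":[0,0,0]},
    {"gripper":0,"travel":[1,0,0],"rotation":[0,0,0]},
    {"gripper":0,"travel":[1,0,0],"rotation":[0,0,0]}
  ]
}}

```text
t: 6.78
tcp_pos: [0.5479, 0.0537, 0.0932]
tool_rot: [0.721, 0.693, -0.0, -0.0]
force: [-0.3, -5.1, 3.7]
finger_gap: 0.001
```

```bash
python3 -c "
from h import *
tcp()
im=manip.snapshot('scene');cv2.imwrite('pics/s4.png',cv2.resize(im[120:400,130:490,::-1],None,fx=2.1,fy=2.1))"
```

```text
t 6.78 box mm [ 1.4 39.9] z 93.2 yaw err deg -0.3 F [-0.3 -5.1  3.7] gap 0.0
```

View pics/s4.png

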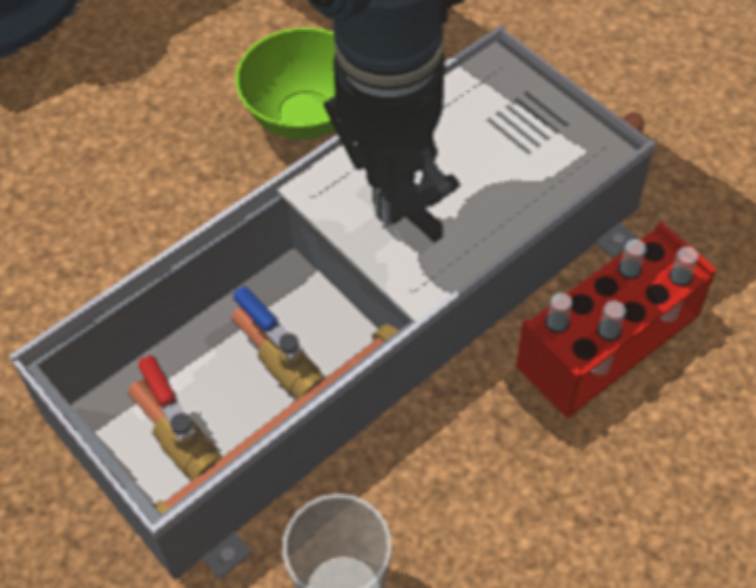

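The red valve is the one at the -y end (red handle tip near (150,365), stem near (180,425)), and blue is at y=-85. The cover is nearly parked, so I'll go on in 1 mm rows.

Call:
{"name": "send_rows", "arguments": {
  "motion": [
    {"gripper":0,"travel":[1,0,0],"rotation":[0,0,0]},
    {"gripper":0,"travel":[1,0,0],"rotation":[0,0,0]},
    {"gripper":0,"travel":[1,0,0],"rotation":[0,0,0]},
    {"gripper":0,"travel":[1,0,0],"rotation":[0,0,0]},
    {"gripper":0,"travel":[1,0,0],"rotation":[0,0,0]},
    {"gripper":0,"travel":[1,0,0],"rotation":[0,0,0]}
  ]
}}

```text
t: 7.33
tcp_pos: [0.5483, 0.0596, 0.0932]
tool_rot: [0.721, 0.693, -0.0, -0.0]
force: [-0.3, -5.0, 3.4]
finger_gap: -0.001
```

Call:
{"name": "send_rows", "arguments": {
  "motion": [
    {"gripper":0,"travel":[0.7,0,0],"rotation":[0,0,0]},
    {"gripper":0,"travel":[0.7,0,0],"rotation":[0,0,0]}
  ]
}}

```text
t: 7.5
tcp_pos: [0.5484, 0.0611, 0.0932]
tool_rot: [0.721, 0.693, -0.0, -0.0]
force: [-1.0, -4.6, 2.8]
finger_gap: -0.001
```

Call:
{"name": "send_rows", "arguments": {
  "motion": [
    {"gripper":0,"travel":[0.5,0,0],"rotation":[0,0,0]},
    {"gripper":0,"travel":[0.5,0,0],"rotation":[0,0,0]}
  ]
}}

```text
t: 7.67
tcp_pos: [0.5485, 0.0622, 0.0932]
tool_rot: [0.721, 0.693, -0.0, -0.0]
force: [-1.5, -4.0, 2.8]
finger_gap: 0.001
```

Call:
{"name": "send_rows", "arguments": {
  "motion": [
    {"gripper":0,"travel":[0.5,0,0],"rotation":[0,0,0]}
  ]
}}

```text
t: 7.75
tcp_pos: [0.5485, 0.0627, 0.0932]
tool_rot: [0.721, 0.693, -0.0, -0.0]
force: [0.1, -3.7, 3.0]
finger_gap: 0.002
```

Call:
{"name": "send_rows", "arguments": {
  "motion": [
    {"gripper":0,"travel":[0.5,0,0],"rotation":[0,0,0]}
  ]
}}

```text
t: 7.83
tcp_pos: [0.5485, 0.0632, 0.0932]
tool_rot: [0.721, 0.693, -0.0, -0.0]
force: [-0.6, -3.7, 3.2]
finger_gap: 0.002
```

Call:
{"name": "send_rows", "arguments": {
  "motion": [
    {"gripper":0,"travel":[0.5,0,0],"rotation":[0,0,0]}
  ]
}}

```text
t: 7.92
tcp_pos: [0.5486, 0.0636, 0.0932]
tool_rot: [0.721, 0.693, -0.0, -0.0]
force: [-1.1, -6.5, 3.2]
finger_gap: -0.001
```

Call:
{"name": "send_rows", "arguments": {
  "motion": [
    {"gripper":0,"travel":[0.5,0,0],"rotation":[0,0,0]}
  ]
}}

```text
t: 8.0
tcp_pos: [0.5486, 0.0637, 0.0932]
tool_rot: [0.72, 0.694, -0.0, 0.0]
force: [-0.3, -7.4, 3.5]
finger_gap: -0.003
```

```bash
python3 -c "
from h import *
tcp()
im=manip.snapshot('top');cv2.imwrite('pics/t5.png',np.hstack([cv2.resize(im[195:315,195:255,::-1],None,fx=5,fy=5,interpolation=2)]))"
```

```text
t 8.0 box mm [ 1.7 49.9] z 93.2 yaw err deg -0.25 F [-0.3 -7.4  3.5] gap -0.0
```

View pics/t5.png

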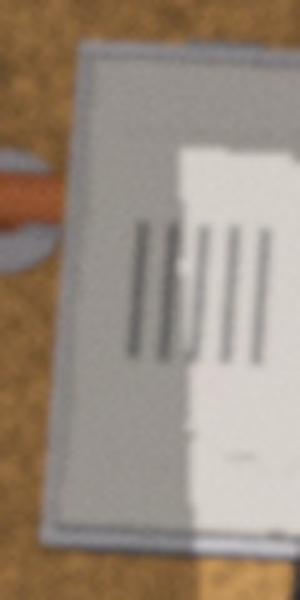

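The force stepped up to about 7 N and the motion stopped at TCP y=49.9 (49 predicted). In the crop the cover's edge lies on the end stop, so it is parked. I'll back off, rise and go over to the bay.

Call:
{"name": "send_rows", "arguments": {
  "motion": [
    {"gripper":0,"travel":[-3,0,0],"rotation":[0,0,0]},
    {"gripper":0,"travel":[-7,0,0],"rotation":[0,0,0]},
    {"gripper":0,"travel":[-6,0,-15],"rotation":[0,0,0]},
    {"gripper":0,"travel":[-10,-2,-20],"rotation":[0,0,0]},
    {"gripper":0,"travel":[-28,-3,-22],"rotation":[0,0,0]},
    {"gripper":0,"travel":[-33,-3,0],"rotation":[0,0,0]},
    {"gripper":0,"travel":[-33,-3,0],"rotation":[0,0,0]},
    {"gripper":0,"travel":[-33,-3,0],"rotation":[0,0,0]},
    {"gripper":0,"travel":[-33,-3,0],"rotation":[0,0,0]},
    {"gripper":0,"travel":[-28,-3,0],"rotation":[0,0,0]},
    {"gripper":0,"travel":[-22,-2,0],"rotation":[0,0,0]},
    {"gripper":0,"travel":[-14,0,0],"rotation":[0,0,0]}
  ]
}}

```text
t: 9.05
tcp_pos: [0.5165, -0.1868, 0.15]
tool_rot: [0.722, 0.692, 0.0, -0.0]
force: [0.7, 0.6, -0.3]
finger_gap: 0.0
```

```bash
python3 -c "
from h import *
tcp()
c=manip.calibration('wrist');im=manip.snapshot('wrist');cv2.imwrite('pics/w6.png',im[:,:,::-1]);np.save('c6.npy',c,allow_pickle=True)
cv2.imwrite('pics/s6raw.png',manip.snapshot('scene')[:,:,::-1])"
```

```text
t 9.05 box mm [ -22.  -201.5] z 150.0 yaw err deg -0.46 F [ 0.7  0.6 -0.3] gap 0.0
```

View pics/w6.png

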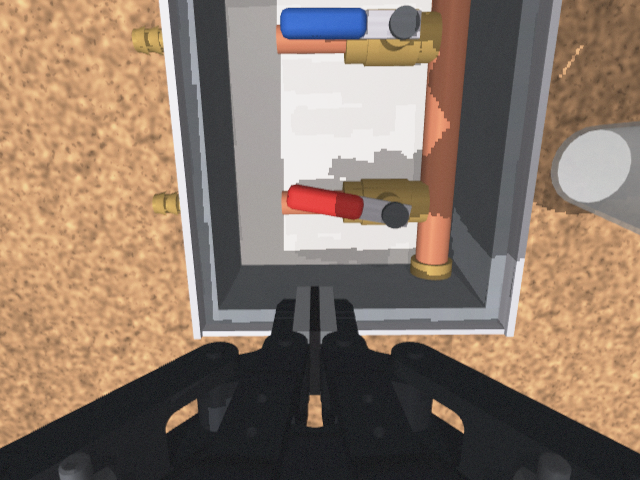

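The wrist view shows the red sleeve from (288,197) to (362,206) with the stem at (396,214), so the handle already leans slightly towards +y. The blue handle is in line with its pipe, with its stem at (405,22). I'll measure these.

```bash
python3 -c "
from h import *
c=np.load('c6.npy',allow_pickle=True).item()
f=lambda u,v,z:(1e3*tobox(ray('wrist',u,v,z,c))).round(1)
a=f(288,197,.072);b=f(362,206,.072);print('tip',a,'inner',b,'stem',f(396,214,.080),f(396,214,.072))
d=a-b;print('angle',np.arctan2(d[1],-d[0]),np.hypot(*d))
print('blue',f(282,23,.072),f(366,23,.072),'stem',f(405,22,.08))
print('bay corners z.08',f(218,308,.08),f(487,305,.08))
print('fingers',[f(u,290,.15) for u in(282,300,330,350)])
"
```

```text
tip [ -36.2 -171.6] inner [   5.4 -177. ] stem [  23.1 -180. ] [  24.8 -181.8]
angle 0.12908588769656107 41.94901667500682
blue [-36.9 -83.6] [  5.1 -84. ] stem [ 22.9 -85.4]
bay corners z.08 [ -78.3 -235.5] [  78.8 -234.8]
fingers [array([ -34.1, -193.7]), array([ -27.1, -193.8]), array([ -15.5, -193.8]), array([  -7.7, -193.9])]
```

Call:
{"name": "send_rows", "arguments": {
  "motion": [
    {"gripper":0,"travel":[-7,3,0],"rotation":[0,0,3.5]},
    {"gripper":0,"travel":[0,0,10],"rotation":[0,0,3.5]},
    {"gripper":0,"travel":[0,0,15],"rotation":[0,0,0]},
    {"gripper":0,"travel":[0,0,15],"rotation":[0,0,0]},
    {"gripper":0,"travel":[0,0,10],"rotation":[0,0,0]},
    {"gripper":0,"travel":[0,0,0],"rotation":[0,0,0]},
    {"gripper":0,"travel":[0,0,0],"rotation":[0,0,0]}
  ]
}}

```text
t: 9.73
tcp_pos: [0.5195, -0.1906, 0.0998]
tool_rot: [0.761, 0.648, -0.0, -0.001]
force: [0.3, 0.2, 0.6]
finger_gap: -0.003
```

```bash
python3 -c "
from h import *
tcp()"
```

```text
t 9.73 box mm [ -18.8 -205.2] z 99.8 yaw err deg -7.24 F [0.3 0.2 0.6] gap -0.0
```

Call:
{"name": "send_rows", "arguments": {
  "motion": [
    {"gripper":0,"travel":[-3,0,6],"rotation":[0,0,0]},
    {"gripper":0,"travel":[0,0,10],"rotation":[0,0,0]},
    {"gripper":0,"travel":[0,0,10],"rotation":[0,0,0]},
    {"gripper":0,"travel":[0,0,8],"rotation":[0,0,0]},
    {"gripper":0,"travel":[0,0,2],"rotation":[0,0,0]},
    {"gripper":0,"travel":[0,0,0],"rotation":[0,0,0]}
  ]
}}

```text
t: 10.23
tcp_pos: [0.5186, -0.1945, 0.0632]
tool_rot: [0.762, 0.648, -0.0, -0.001]
force: [-0.6, 0.1, -0.3]
finger_gap: -0.001
```

```bash
python3 -c "
from h import *
tcp()
im=manip.snapshot('wrist');cv2.imwrite('pics/w7.png',im[:,:,::-1])"
```

```text
t 10.23 box mm [ -19.6 -209.1] z 63.2 yaw err deg -7.31 F [-0.6  0.1 -0.3] gap -0.0
```

View pics/w7.png

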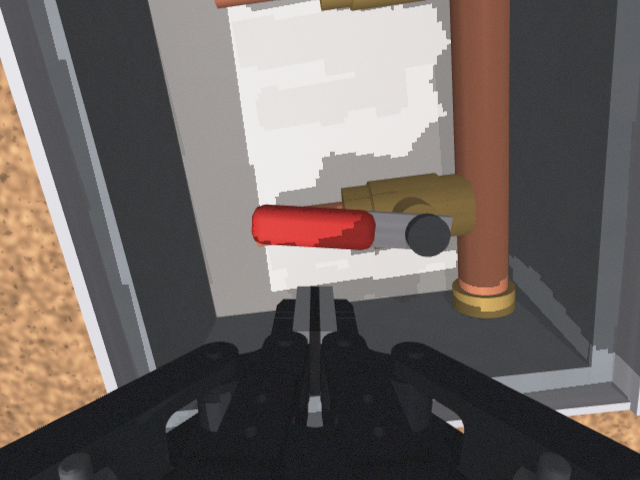

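The fingertips are in the bay, square behind the middle of the red sleeve (sleeve 253–375, fingers at 315) and clear of the wall and the pipe. Next I'll make contact.

Call:
{"name": "send_rows", "arguments": {
  "motion": [
    {"gripper":0,"travel":[3,0,0],"rotation":[0,0,0]},
    {"gripper":0,"travel":[3,0,0],"rotation":[0,0,0]},
    {"gripper":0,"travel":[2,0,0],"rotation":[0,0,0]},
    {"gripper":0,"travel":[2,0,0],"rotation":[0,0,0]},
    {"gripper":0,"travel":[1,0,0],"rotation":[0,0,0]},
    {"gripper":0,"travel":[1,0,0],"rotation":[0,0,0]}
  ]
}}

```text
t: 10.78
tcp_pos: [0.5213, -0.1828, 0.0645]
tool_rot: [0.762, 0.648, 0.0, 0.0]
force: [-0.1, 0.0, 0.1]
finger_gap: 0.004
```

```bash
python3 -c "
from h import *
tcp()"
```

```text
t 10.78 box mm [ -17.3 -197.3] z 64.5 yaw err deg -7.28 F [-0.1  0.   0.1] gap 0.0
```

Call:
{"name": "send_rows", "arguments": {
  "motion": [
    {"gripper":0,"travel":[1,0,0],"rotation":[0,0,0]},
    {"gripper":0,"travel":[1,0,0],"rotation":[0,0,0]}
  ]
}}

```text
t: 10.95
tcp_pos: [0.5215, -0.181, 0.0644]
tool_rot: [0.762, 0.648, 0.0, 0.0]
force: [0.2, 0.2, -0.3]
finger_gap: 0.008
```

Call:
{"name": "send_rows", "arguments": {
  "motion": [
    {"gripper":0,"travel":[1,0,0],"rotation":[0,0,0]},
    {"gripper":0,"travel":[1,0,0],"rotation":[0,0,0]}
  ]
}}

```text
t: 11.12
tcp_pos: [0.5219, -0.1795, 0.0644]
tool_rot: [0.762, 0.648, -0.0, 0.0]
force: [-1.7, -4.6, 0.0]
finger_gap: 0.006
```

Contact is made at 4.6 N. I'll follow the arc in 4° rows, turning the tool with the handle.

Call:
{"name": "send_rows", "arguments": {
  "motion": [
    {"gripper":0,"travel":[2.8,-1.1,0],"rotation":[0,0,4]},
    {"gripper":0,"travel":[2.8,-1.1,0],"rotation":[0,0,4]},
    {"gripper":0,"travel":[2.8,-1.1,0],"rotation":[0,0,4]},
    {"gripper":0,"travel":[2.8,-1.1,0],"rotation":[0,0,4]},
    {"gripper":0,"travel":[2.8,-1.1,0],"rotation":[0,0,4]},
    {"gripper":0,"travel":[2.8,-1.1,0],"rotation":[0,0,4]}
  ]
}}

```text
t: 11.62
tcp_pos: [0.5211, -0.1631, 0.0644]
tool_rot: [0.88, 0.474, -0.001, 0.001]
force: [-1.6, -6.6, -1.3]
finger_gap: -0.001
```

```bash
cat >> h.py <<'E'
def rel():
    from scipy.spatial.transform import Rotation as Ro
    s=manip.sense();_,a,R,_=fit();M=Ro.from_quat(s['tool_rot']).as_matrix()
    th=np.pi/2+a-np.arctan2(M[1,0],M[0,0]);d=1e3*tobox(s['tcp_pos'])-np.array([25,-184])
    et=np.array([np.sin(th),np.cos(th)]);er=np.array([-np.cos(th),np.sin(th)])
    F=np.array(s['force'])[:2]@R
    print('tool th',round(np.degrees(th),1),'e_t',round(d@et,1),'e_r',round(d@er,1),'Ft',round(F@et,1),'Fr',round(F@er,1))
E
python3 -c "
from h import *
tcp();rel()"
```

```text
t 11.62 box mm [ -18.2 -177.7] z 64.4 yaw err deg -31.44 F [-1.6 -6.6 -1.3] gap -0.0
tool th 31.4 e_t -17.1 e_r 40.2 Ft -6.4 Fr -2.3
```

Call:
{"name": "send_rows", "arguments": {
  "motion": [
    {"gripper":0,"travel":[2.9,-1.1,0],"rotation":[0,0,4]},
    {"gripper":0,"travel":[2.9,-1.1,0],"rotation":[0,0,4]},
    {"gripper":0,"travel":[2.9,-1.1,0],"rotation":[0,0,4]},
    {"gripper":0,"travel":[2.9,-1.1,0],"rotation":[0,0,4]},
    {"gripper":0,"travel":[2.9,-1.1,0],"rotation":[0,0,4]},
    {"gripper":0,"travel":[2.9,-1.1,0],"rotation":[0,0,4]}
  ]
}}

```text
t: 12.12
tcp_pos: [0.5278, -0.1461, 0.0643]
tool_rot: [0.96, 0.281, -0.001, 0.001]
force: [-3.3, -7.3, -0.2]
finger_gap: -0.001
```

```bash
python3 -c "
from h import *
tcp();rel()"
```

```text
t 12.12 box mm [ -12.  -160.4] z 64.3 yaw err deg -55.44 F [-3.3 -7.3 -0.2] gap -0.0
tool th 55.4 e_t -17.1 e_r 40.4 Ft -6.7 Fr -4.4
```

Call:
{"name": "send_rows", "arguments": {
  "motion": [
    {"gripper":0,"travel":[2.9,-1.2,0],"rotation":[0,0,4]},
    {"gripper":0,"travel":[2.9,-1.2,0],"rotation":[0,0,4]},
    {"gripper":0,"travel":[2.9,-1.2,0],"rotation":[0,0,4]},
    {"gripper":0,"travel":[2.9,-1.2,0],"rotation":[0,0,4]},
    {"gripper":0,"travel":[2.9,-1.2,0],"rotation":[0,0,4]},
    {"gripper":0,"travel":[2.2,-0.8,0],"rotation":[0,0,3]},
    {"gripper":0,"travel":[1.4,-0.5,0],"rotation":[0,0,2]}
  ]
}}

```text
t: 12.7
tcp_pos: [0.5403, -0.1314, 0.0642]
tool_rot: [0.998, 0.067, -0.002, 0.0]
force: [-4.9, -4.2, 1.4]
finger_gap: 0.002
```

```bash
python3 -c "
from h import *
tcp();rel()
c=manip.calibration('wrist');np.save('c8.npy',c,allow_pickle=True)
im=manip.snapshot('wrist');cv2.imwrite('pics/w8.png',im[:,:,::-1])"
```

```text
t 12.7 box mm [  -0.  -145.3] z 64.2 yaw err deg -80.37 F [-4.9 -4.2  1.4] gap 0.0
tool th 80.4 e_t -18.2 e_r 42.3 Ft -5.4 Fr -3.6
```

View pics/w8.png

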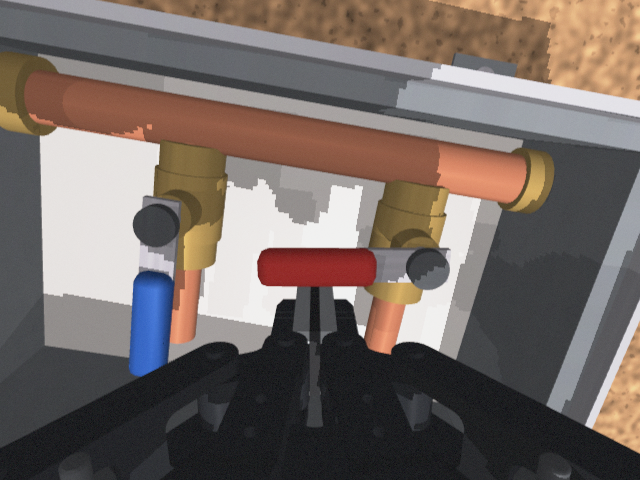

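The red handle lies flat on the fingertips at about 80°. Blue is untouched and still in line with its pipe. I'll finish in 1–2° rows.

Call:
{"name": "send_rows", "arguments": {
  "motion": [
    {"gripper":0,"travel":[1.4,-0.5,0],"rotation":[0,0,2]},
    {"gripper":0,"travel":[0.8,-0.2,0],"rotation":[0,0,1]},
    {"gripper":0,"travel":[0.8,-0.2,0],"rotation":[0,0,1]},
    {"gripper":0,"travel":[0.8,-0.2,0],"rotation":[0,0,1]}
  ]
}}

```text
t: 13.08
tcp_pos: [0.5434, -0.1295, 0.0641]
tool_rot: [1.0, 0.024, -0.002, -0.0]
force: [-4.5, -3.1, 1.4]
finger_gap: 0.0
```

```bash
python3 -c "
from h import *
tcp();rel()"
```

```text
t 13.08 box mm [   3.  -143.3] z 64.1 yaw err deg -85.31 F [-4.5 -3.1  1.4] gap 0.0
tool th 85.3 e_t -18.6 e_r 42.3 Ft -4.7 Fr -2.9
```

Call:
{"name": "send_rows", "arguments": {
  "motion": [
    {"gripper":0,"travel":[0.9,-0.2,0],"rotation":[0,0,1]},
    {"gripper":0,"travel":[0.9,-0.2,0],"rotation":[0,0,1]},
    {"gripper":0,"travel":[0.9,-0.2,0],"rotation":[0,0,1]}
  ]
}}

```text
t: 13.33
tcp_pos: [0.5458, -0.1285, 0.0641]
tool_rot: [1.0, -0.002, -0.003, -0.0]
force: [-4.7, -2.1, 3.3]
finger_gap: -0.002
```

Call:
{"name": "send_rows", "arguments": {
  "motion": [
    {"gripper":0,"travel":[0.7,0,0],"rotation":[0,0,0.8]}
  ]
}}

```text
t: 13.42
tcp_pos: [0.5464, -0.1283, 0.0641]
tool_rot: [1.0, -0.009, -0.003, -0.0]
force: [-5.5, -1.6, 3.2]
finger_gap: -0.005
```

Call:
{"name": "send_rows", "arguments": {
  "motion": [
    {"gripper":0,"travel":[0.5,0,0],"rotation":[0,0,0.5]}
  ]
}}

```text
t: 13.5
tcp_pos: [0.5468, -0.1281, 0.0641]
tool_rot: [1.0, -0.013, -0.003, -0.001]
force: [-4.0, -1.4, 3.6]
finger_gap: 0.002
```

```bash
python3 -c "
from h import *
tcp();rel()"
```

```text
t 13.5 box mm [   6.3 -141.8] z 64.1 yaw err deg -89.6 F [-4.  -1.4  3.6] gap 0.0
tool th 89.6 e_t -18.4 e_r 42.3 Ft -3.9 Fr -1.5
```

Call:
{"name": "send_rows", "arguments": {
  "motion": [
    {"gripper":0,"travel":[0.5,0,0],"rotation":[0,0,0]}
  ]
}}

```text
t: 13.58
tcp_pos: [0.547, -0.1281, 0.0641]
tool_rot: [1.0, -0.013, -0.003, -0.001]
force: [-7.4, -1.5, 4.1]
finger_gap: 0.001
```

Call:
{"name": "send_rows", "arguments": {
  "motion": [
    {"gripper":0,"travel":[0.5,0,0],"rotation":[0,0,0]}
  ]
}}

```text
t: 13.67
tcp_pos: [0.5471, -0.1281, 0.0641]
tool_rot: [1.0, -0.013, -0.004, -0.001]
force: [-7.5, -1.5, 5.3]
finger_gap: -0.001
```

Call:
{"name": "send_rows", "arguments": {
  "motion": [
    {"gripper":0,"travel":[0.5,0,0],"rotation":[0,0,0]}
  ]
}}

```text
t: 13.75
tcp_pos: [0.5471, -0.1281, 0.0641]
tool_rot: [1.0, -0.013, -0.004, -0.001]
force: [-7.7, -1.3, 5.5]
finger_gap: -0.001
```

The motion stopped and the force rose to about 7.5 N, so the handle is at its stop. I'll back off along -e_t, rise and check.

Call:
{"name": "send_rows", "arguments": {
  "motion": [
    {"gripper":0,"travel":[-3,0,0],"rotation":[0,0,0]},
    {"gripper":0,"travel":[-7,0,0],"rotation":[0,0,0]},
    {"gripper":0,"travel":[0,0,-12],"rotation":[0,0,0]},
    {"gripper":0,"travel":[0,0,-25],"rotation":[0,0,0]},
    {"gripper":0,"travel":[0,0,-35],"rotation":[0,0,0]},
    {"gripper":0,"travel":[0,0,-35],"rotation":[0,0,0]},
    {"gripper":0,"travel":[-20,0,-30],"rotation":[0,0,0]},
    {"gripper":0,"travel":[-25,0,-10],"rotation":[0,0,0]},
    {"gripper":0,"travel":[-20,0,0],"rotation":[0,0,0]},
    {"gripper":0,"travel":[0,0,0],"rotation":[0,0,0]},
    {"gripper":0,"travel":[0,0,0],"rotation":[0,0,0]}
  ]
}}

```text
t: 14.67
tcp_pos: [0.4755, -0.1263, 0.2117]
tool_rot: [1.0, -0.014, 0.0, 0.0]
force: [0.4, 0.0, -0.7]
finger_gap: -0.0
```

```bash
python3 -c "
from h import *
tcp()
c=manip.calibration('wrist');np.save('c9.npy',c,allow_pickle=True)
im=manip.snapshot('wrist');cv2.imwrite('pics/w9.png',im[:,:,::-1])
im=manip.snapshot('scene');cv2.imwrite('pics/s9.png',cv2.resize(im[110:430,130:490,::-1],None,fx=1.85,fy=1.85))"
```

```text
t 14.67 box mm [ -64.9 -142.4] z 211.7 yaw err deg -89.65 F [ 0.4  0.  -0.7] gap -0.0
```

View pics/w9.png

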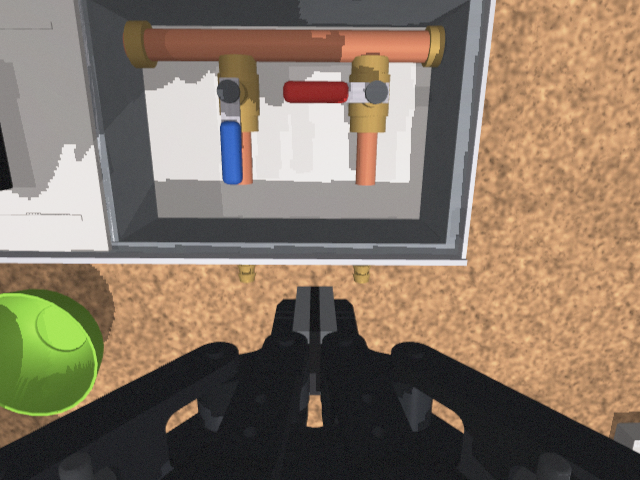

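View pics/s9.png

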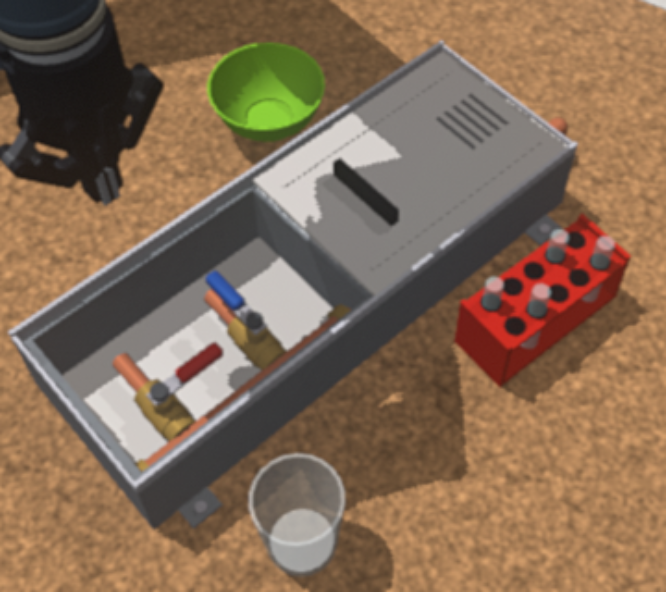

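```bash
python3 -c "
from h import *
c=np.load('c9.npy',allow_pickle=True).item()
f=lambda u,v,z:(1e3*tobox(ray('wrist',u,v,z,c))).round(1)
a=f(284,92,.072);b=f(348,92,.072);d=a-b;print('red',a,b,'deg',np.degrees(np.arctan2(d[1],-d[0])),'stem',f(376,92,.08))
a=f(232,183,.072);b=f(230,122,.072);d=a-b;print('blue deg',np.degrees(np.arctan2(d[1],-d[0])))
print('cover -y edge',f(107,235,.085),f(88,80,.085))
print('ridge scene',(1e3*tobox(ray('scene',130+366/1.85,110+190/1.85,.104))).round(1))
im=cv2.imread('pics/w9.png')[75:110,270:400];m=(im[...,2]>90)&(im[...,1]<40);y,x=np.nonzero(m);print('red slope deg',np.degrees(np.arctan(np.polyfit(x,y,1)[0])),len(x))
tcp()
"
```

```text
red [  24.1 -121.2] [  24.3 -163.9] deg 89.73163765561262 stem [  23.9 -181.4]
blue deg 0.9640206953786199
cover -y edge [-72.2   3.6] [29.6  1.6]
ridge scene [ 4.5 61.8]
red slope deg 0.1823137794545899 429
t 14.77 box mm [ -63.4 -142.9] z 211.3 yaw err deg -89.61 F [-0.4 -0.4 -0.3] gap 0.0
```

```bash
python3 -c "
from station import manip
print(manip.sign_off())"
```

```text
the job is handed in; nothing more can be done
None
```

The red branch is shut off and the job is handed in, at about 14.8 s of the 51 s allowed. I pushed the cover by its ridge with closed fingertips until it met the far end stop. I then pushed the red handle round its arc to its stop, backed off and rose clear. The reported horizontal force stayed below about 8 N, and the reading at each stop was about 7.5 N.

The last checks, from the wrist and scene pictures:
- **Cover:** it lies flat on the deck. Its near edge is at box y of about 1.6 to 3.6 mm, where 1.5 mm is expected when parked. The 2 mm spread is about the calibration error.
- **Red handle:** it is at about 90° (89.7° by two points), across its pipe.
- **Blue handle:** it is still open, at about 1°, in line with its pipe.
- **Bowl, beaker and rack:** all three look to be where they started. I checked this by eye, not by measurement.
- **Robot:** it touches nothing, with the tool 0.21 m up and the force reading near zero.

One disagreement is that the scene camera reads the ridge up to about 5 mm differently across the box from the top view. I relied on the top and wrist views for the moves.

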